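# Park the oil bottle in the bottle rail

### The job

Put the yellow oil squeeze bottle at the front of the table away in the steel bottle rail: bring it in upright through the gap in the middle of the front, with its nozzle standing up between the top strips, and slide it sideways under the strips all the way to the end that has the yellow dot. Leave it standing upright on the rail's ledge and let go. Do not tip the bottle on the way, and leave the red sauce bottle, the tin and the olive jar where they stand.

Things in the scene. Friction and masses are not known exactly. Their poses are not given: they have to be found in the camera images.
- oil_bottle: Yellow squeeze bottle, 225 mm tall, 0.15 to 0.32 kg, loose at the front of the table left or right of the rail (it swaps places with the red one; not the bottle far back by the topping trays). Origin: centre of its underside, z up. Body 54 mm across up to z = 157 mm; white cap 39 mm across up to 178, domed to 184; nozzle from there to 223, to be gripped as a rigid rod 16 mm across.
- bottle_rail: Steel rail fixed on the table, 240 mm long (its y), 219 mm tall, x from -37 to +41 mm. Origin: centre of its underside; -x is its front, facing the robot within 0.3 rad. Bottles stand on a 24 mm high ledge (x -32 to +36 mm). End walls' inner faces at y = -116 and +116 mm stop a bottle 89 mm from the middle; back rails at x = +37 mm. Below the cover the front is open.
- rail_gap (a point): Middle of the entry gap, at the rail's x = -25, y = 0, z = 219 mm. The rail's cover is 3 mm steel, z = 216 to 219 mm, cut by a T-shaped lane for nozzles: the gap in the front strip, y = -19.5 to +19.5 mm, open to the front (-x), leads into a lane along y, x = -13 to +13 mm, closed at y = -102 and +102 mm. The oil bottle on the ledge has 8 mm from cap to cover and 28 mm of nozzle above it.
- yellow_dot: Yellow dot, 22 mm across, 2 mm thick, fixed on the cover behind the lane; marks the oil bottle's end. Origin: centre of its underside, axes as the rail's. In the rail's frame at x = +27 mm, z = 219 mm, y = +85 or -85 mm. The bottle's place is on the ledge, its axis at the rail's x = 0 and the dot's y.
- red_dot: Red round dot of the same size at the other end of the rail; marks the red bottle's place, not used now.
- sauce_bottle: Red squeeze bottle at the front of the table, 55 mm across, 218 mm tall. Origin at the centre of its underside. It stands on the table at the other side from the yellow one; leave it alone.
- tomato_tin: Red and white food tin, 57 mm across, 72 mm tall, origin at the centre of its underside. Leave it alone.
- olive_jar: Glass jar with a black lid, 64 mm across, 94 mm tall, origin at the centre of its underside. Leave it alone.

How it is judged (in metres and radians):
At the end, for the whole second after the job is handed in: The yellow oil bottle stands on the rail's ledge (height within 4 mm), upright within 0.08 rad, its axis within 12 mm of the lane's middle line and, along the rail, within 18 mm of the yellow dot; at rest, released (y of oil_bottle in the frame of yellow_dot between -0.018 and 0.018 m and x of oil_bottle in the frame of bottle_rail between -0.012 and 0.012 m and z of oil_bottle in the frame of bottle_rail between 0.02 and 0.028 m and angle between oil_bottle's own z axis and vertical below 0.08 rad and linear speed of oil_bottle below 0.02 m/s and contact force between oil_bottle and the fingers below 0.05 N); the robot touches nothing.
It fails at once if the oil bottle is tipped by more than about 30 degrees (angle between oil_bottle's own z axis and vertical above 0.5 rad).
It fails at once if the red sauce bottle is moved by more than 25 mm or tipped (distance of sauce_bottle from where it was at the start of the episode above 0.025 m or angle between sauce_bottle's own z axis and vertical above 0.4 rad).
It fails at once if the tin is moved by more than 25 mm or tipped (distance of tomato_tin from where it was at the start of the episode above 0.025 m or angle between tomato_tin's own z axis and vertical above 0.4 rad).
It fails at once if the olive jar is moved by more than 25 mm or tipped (distance of olive_jar from where it was at the start of the episode above 0.025 m or angle between olive_jar's own z axis and vertical above 0.4 rad).
It also fails if it takes over 54 s, if anything falls off the work surface, if the arm or the gripper's body presses on something with over 40 N, if the wrist force passes 120 N, or if a joint passes its speed limit or range.

### The arm

A 7-joint arm with a two-finger parallel gripper is mounted at the origin on a cart in front of the work surface, level with it; the furniture and walls round the work are solid. World frame = base frame: x ahead of the robot, y to its left, z up, the work surface at z = 0. Lengths are in mm, angles in rad, forces in N, time in s.
With the tool pointing down it reaches from about 350 to 900 mm from the base axis. Payload 19.9 kg.
Tool frame: the origin (TCP) lies on the centre line of the jaws, within the pads' length; the fingertips stand 8 mm ahead of it and the grasp point (between the pads) lies 11 mm behind it; z points along the fingers, y is the line along which they close (so a half turn about z gives the same grasp; the last joint's range is limited). The gripper opens to 94 mm and grips with 3 to 60 N. Pads are 16 mm wide; open, the fingers measure 119 mm over their backs; the gripper's body (75 mm by 177 mm) begins 78 mm behind the grasp point.
Start: joints at [-0.042, 0.417, -0.01, 1.614, 0.005, 1.111, -0.053], TCP at [624.98, 0.002, 213.425] pointing down, gripper open.
Joint ranges: [-2.81, 2.81], [-0.39, 2.02], [-1.27, 1.25], [0.06, 2.57], [-1.19, 4.33], [0.19, 2], [-2.82, 2.82]. Speed limits (rad/s): [1.89, 1.89, 2.39, 2.39, 3.01, 3.01, 3.01].

### API

Orientations are given as a rotation vector (axis times angle).
In Python, from rig import bot gives the robot as it stands. The module is installed in compiled form; this text tells all that it offers.
- The arm moves only by the tool step_arm, never from a script. Its argument "deltas" is a list of rows, each a list of 3 entries, a list of its own where there are three numbers: the shift along the tool's x, y, z in mm, then the turn, a rotation vector about the tool's x, y, z in degrees, then the opening, from 0 (shut) to 1 (fully open). In form: [[[x, y, z], [ax, ay, az], grip], ...]. A call has 1 to 20 rows; each row shifts and turns the commanded pose from where the row before left it, along the tool's axes as they then stand; what a row does not reach is not made up. A row lasts 1/12 s, in which the tool goes at most 41.7 mm and 7.16 degrees, less where a joint would pass 70% of its speed; a pose out of reach is approached as far as the arm can. A call is refused whole if a number of a shift passes 41.7 or a number of a turn 7.16, either way. A call with a gripper value outside its range is refused whole. The fingers move at their own pace and stop on an object; "grip_force" is the grip in N (left out, the last holds). Time passes only in rows, so rows that do not move let the fingers close. It gives the time, the measured TCP pose, the force, the opening and the grip force at its end, in the units of the state.
- bot.get_state(): the state, without advancing time (a new reading comes with each control period).
- bot.grab_frame(name): name is "scene" or "side" or "wrist"; returns a dict with "pixels" (384x512x3 uint8, red, green, blue), "K" (3x3 intrinsics, pixels), "dist" ([k1, k2, p1, p2, k3] as OpenCV has them; the pictures are not rectified), "pose" (4x4, takes a point from camera to world coordinates). Camera axes: x right, y down, z forward; pixel columns grow to the right and rows downward; lengths in mm; the calibration is good to about 2 mm. A picture is of the moment at which its call begins. There is no depth.
- bot.close_job(): hands the job in; it is judged then, once.
The state is a dict: "t": time; "joint_positions": joint angles; "dq": joint speeds; "effort": joint torques, N m; "tcp_pos": TCP position; "eef_rot": TCP orientation; "ft_force": force on the tool from outside, world axes, zero at the start; "torque": the same for the moment, N m; "gripper_width": finger opening in mm; "grip_force": force on a finger pad.
Only numpy, scipy, OpenCV 4.12 (cv2) and the standard library are available. Lean on these libraries where they do the work, as an engineer would, in place of code of your own. Each camera call takes 0.05 s, during which the arm holds its last target. There are 200 camera calls.

## Working session

There is one attempt and no reset: what is moved stays moved. The work goes in short steps, Python scripts to look and compute and a tool call to move; the robot and the scene stay as the last step left them, time stands still between calls to the robot, and variables do not carry over. Pictures are saved under pics/ and viewed, at most 12 in all, crops included, and the job is handed in when it is done.

Besides the shell and the picture viewer there is one more tool, called after "Call:" as name(argument=value, ...), one argument or row to a line, values as JSON. step_arm: Moves the arm, as the interface text tells. Its arguments: {"type":"object","properties":{"deltas":{"type":"array","items":{"type":"array"}},"grip_force":{"type":"number"}},"required":["deltas"]}

```bash
mkdir -p pics
python3 - <<'E'
from rig import bot
import cv2,numpy as np
print(bot.get_state())
for n in("scene","side","wrist"):
    f=bot.grab_frame(n); np.savez(f"pics/{n}0.npz",**{k:np.array(f[k]) for k in("pixels","K","dist","pose")})
    cv2.imwrite(f"pics/{n}0.png",f["pixels"][:,:,::-1]); print(n,np.round(f["pose"],3).tolist(),np.array(f["K"]).tolist(),f["dist"])
a=cv2.imread("pics/scene0.png");b=cv2.imread("pics/side0.png")
E
```

```text
{'t': 0.0, 'joint_positions': array([-0.04152935,  0.41794509, -0.01027506,  1.61414103,  0.00469796,
        1.1107006 , -0.0529981 ]), 'dq': array([ 0.00053798,  0.00027546, -0.00118674, -0.00126241, -0.00027639,
       -0.00084133,  0.00050376]), 'effort': array([ 3.52895018e-03, -8.51262331e+01,  6.40313700e-01, -4.25991547e+01,
       -4.87577857e-02,  1.87510403e-02,  1.73272206e-04]), 'tcp_pos': array([ 6.24649478e+02, -9.33617514e-03,  2.12857370e+02]), 'eef_rot': array([-2.22089288e+00, -2.22092154e+00,  1.40482267e-03]), 'ft_force': array([ 0.64547755, -0.33636664,  0.16203601]), 'torque': array([ 0.0058368 ,  0.03050206, -0.04573212]), 'grip_force': 0.0, 'gripper_width': 94.27597174189447}
scene [[-0.714, -0.499, 0.491, -100.962], [-0.7, 0.514, -0.495, 699.455], [-0.006, -0.698, -0.716, 1144.984], [0.0, 0.0, 0.0, 1.0]] [[417.42364030131824, 0.0, 262.28400811524307], [0.0, 417.42364030131824, 188.4311235846693], [0.0, 0.0, 1.0]] [-0.03209732  0.          0.          0.          0.        ]
side [[-0.998, -0.016, 0.055, 501.476], [-0.054, 0.605, -0.794, 848.934], [-0.021, -0.796, -0.605, 827.945], [0.0, 0.0, 0.0, 1.0]] [[373.62181260724935, 0.0, 260.60916459222636], [0.0, 373.62181260724935, 192.3489928086452], [0.0, 0.0, 1.0]] [0.01472449 0.         0.         0.         0.        ]
wrist [[1.0, 0.001, -0.001, 625.845], [0.001, -0.973, -0.23, 65.58], [-0.002, 0.23, -0.973, 384.72], [0.0, 0.0, 0.0, 1.0]] [[271.56536570395264, 0.0, 254.821081204662], [0.0, 271.56536570395264, 194.40778427815886], [0.0, 0.0, 1.0]] [-0.00200613  0.          0.          0.          0.        ]
```

View pics/scene0.png

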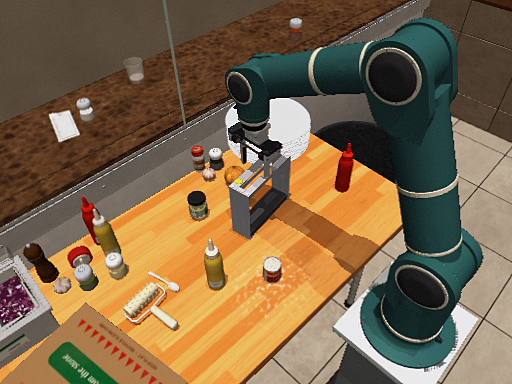

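View pics/side0.png

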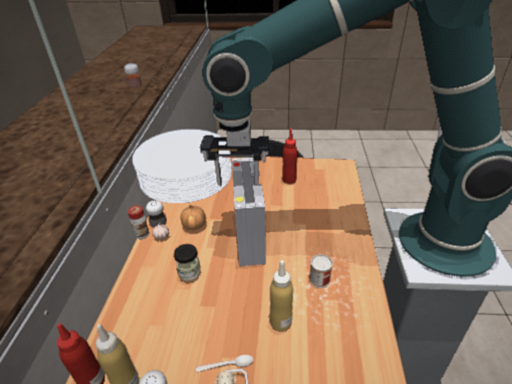

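The scene view shows the yellow bottle (nozzle tip about (211,240)) to the left of the rail, the tin at (272,267) and the jar at (197,205). In the side view the bottle's tip is at (282,263), the yellow dot near (240,199) at the near (+y) end of the rail, and the tin at (320,270).

View pics/wrist0.png

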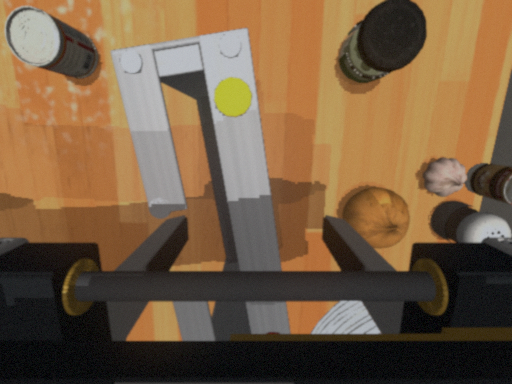

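```bash
cat > h.py <<'E'
import cv2,numpy as np
def load(n): return dict(np.load(f"pics/{n}.npz"))
def snap(n,tag):
    from rig import bot
    f=bot.grab_frame(n); d={k:np.array(f[k]) for k in("pixels","K","dist","pose")}
    np.savez(f"pics/{tag}.npz",**d); cv2.imwrite(f"pics/{tag}.png",d["pixels"][:,:,::-1]); return d
def ray(f,uv):
    p=cv2.undistortPoints(np.array([[uv]],float),f["K"],f["dist"])[0,0]
    return f["pose"][:3,3],f["pose"][:3,:3]@np.array([p[0],p[1],1])
def onz(f,uv,z):
    o,d=ray(f,uv); return o+d*(z-o[2])/d[2]
def tri(a,ua,b,ub):
    o,d=ray(a,ua);p,e=ray(b,ub)
    s=np.linalg.lstsq(np.c_[d,-e],p-o,rcond=None)[0]
    A=o+d*s[0];B=p+e*s[1]; return (A+B)/2,np.linalg.norm(A-B)
def proj(f,P):
    R=f["pose"][:3,:3].T; t=-R@f["pose"][:3,3]
    return cv2.projectPoints(np.array(P,float).reshape(-1,3),cv2.Rodrigues(R)[0],t,f["K"],f["dist"])[0][:,0]
def blobs(f,lo,hi,amin=8):
    h=cv2.cvtColor(f["pixels"],cv2.COLOR_RGB2HSV); m=cv2.inRange(h,np.array(lo),np.array(hi))
    n,_,s,c=cv2.connectedComponentsWithStats(m)
    return m,[(np.round(c[i],1).tolist(),s[i].tolist()) for i in range(1,n) if s[i,4]>=amin]
E
python3 - <<'E'
from h import *
for n in("scene0","side0","wrist0"):
    f=load(n)
    for nm,lo,hi in(("yel",(22,150,120),(34,255,255)),("oil",(18,90,40),(30,255,170))):
        for c,s in blobs(f,lo,hi,12)[1]: print(n,nm,c,s)
a=load("scene0")["pixels"][:,:,::-1][150:300,160:310];b=load("side0")["pixels"][:,:,::-1][150:345,220:340]
cv2.imwrite("pics/crop1.png",np.hstack([cv2.resize(a,(400,400),interpolation=2),cv2.resize(b,(370,600),interpolation=2)[:400]]))
E
```

```text
scene0 yel [238.5, 181.0] [236, 179, 6, 5, 26]
scene0 yel [95.4, 229.9] [94, 226, 4, 9, 19]
scene0 yel [207.1, 260.9] [204, 256, 8, 10, 23]
scene0 oil [196.7, 207.2] [194, 206, 7, 4, 12]
scene0 oil [200.3, 212.0] [194, 210, 11, 6, 22]
scene0 oil [106.8, 238.3] [94, 220, 27, 36, 446]
scene0 oil [214.8, 271.5] [204, 252, 21, 38, 440]
scene0 oil [119.1, 271.6] [110, 263, 17, 16, 139]
scene0 oil [104.5, 371.0] [98, 365, 14, 13, 14]
side0 yel [239.0, 199.1] [237, 198, 5, 3, 12]
side0 oil [213.5, 149.9] [210, 149, 9, 3, 24]
side0 oil [233.2, 149.4] [230, 149, 7, 2, 12]
side0 oil [280.3, 305.7] [270, 281, 23, 50, 795]
side0 oil [117.1, 365.0] [98, 339, 37, 45, 985]
wrist0 yel [232.5, 96.7] [215, 78, 36, 38, 1059]
wrist0 oil [377.9, 4.4] [369, 0, 18, 12, 41]
wrist0 oil [349.4, 31.6] [347, 28, 6, 8, 20]
wrist0 oil [424.7, 38.2] [422, 30, 5, 17, 26]
wrist0 oil [356.6, 47.0] [355, 43, 4, 8, 17]
wrist0 oil [363.5, 62.8] [358, 52, 13, 18, 60]
wrist0 oil [352.7, 71.9] [339, 55, 42, 28, 258]
wrist0 oil [488.6, 164.1] [485, 162, 8, 6, 16]
wrist0 oil [485.5, 168.3] [482, 166, 7, 6, 15]
wrist0 oil [484.0, 188.0] [478, 185, 11, 7, 23]
wrist0 oil [475.3, 209.5] [473, 208, 6, 4, 12]
wrist0 oil [328.0, 215.1] [324, 214, 9, 3, 13]
wrist0 oil [75.5, 286.9] [61, 258, 38, 58, 967]
wrist0 oil [434.0, 286.9] [412, 258, 37, 58, 963]
wrist0 oil [170.6, 269.4] [168, 267, 6, 6, 20]
wrist0 oil [161.3, 301.1] [152, 300, 20, 3, 38]
wrist0 oil [396.5, 335.8] [230, 327, 282, 14, 2144]
wrist0 oil [168.8, 340.4] [160, 340, 18, 2, 31]
```

View pics/crop1.png

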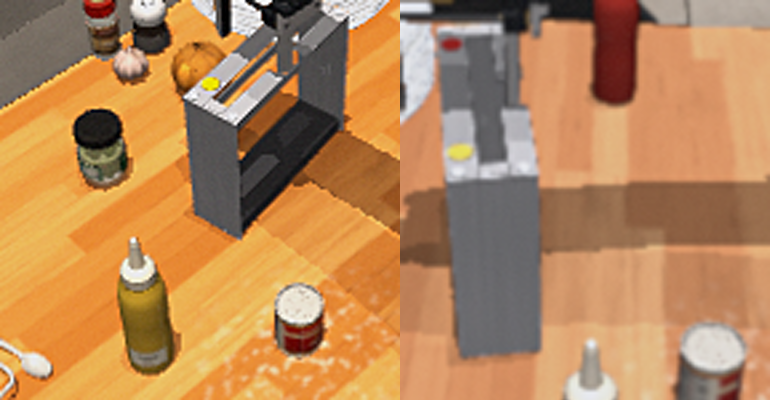

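The wrist view shows the rail's cover from above: end corners near (113,50) and (248,30), the yellow dot at (232,97), and the front strip's gap edge near (150–186,207). The crop confirms the bottle on the +y side with a grey end wall facing it and a free-standing tin and jar.

Run:
```python
from h import *
w=load("wrist0");s=load("scene0");d=load("side0")
dot=onz(w,(232.5,96.7),221); print("dot wrist",dot)
print("dot tri",tri(s,(238.5,181),d,(239,199.1)), tri(w,(232.5,96.7),s,(238.5,181)))
P=[onz(w,c,219) for c in((113,50),(248,30))]; print("corners",P,np.linalg.norm(P[0]-P[1]))
# edge fits in wrist: bright cover; print edge column per row for back edge and front edge
g=cv2.cvtColor(w["pixels"],cv2.COLOR_RGB2HSV)
m=((g[:,:,1]<40)&(g[:,:,2]>130)).astype(np.uint8)
for v in range(30,330,12):
    x=np.where(m[v,100:300])[0]+100; 
    r=np.split(x,np.where(np.diff(x)>2)[0]+1) if len(x) else []
    print(v,[(int(q[0]),int(q[-1])) for q in r if len(q)>3])
# bottle
for f,n in((s,"scene"),(d,"side")):
    h=cv2.cvtColor(f["pixels"],cv2.COLOR_RGB2HSV)
# nozzle tip approx
print("tip tri",tri(s,(211,239),d,(282,263)))
```

```text
dot wrist [612.81928264  84.25479898 221.        ]
dot tri (array([610.66244121,  87.92347806, 222.27644856]), np.float64(4.21582996566226)) (array([612.85371999,  85.3106243 , 215.95965492]), np.float64(1.2968846536430167))
corners [array([546.39542315, 109.1498628 , 219.        ]), array([621.78411139, 119.19178518, 219.        ])] 76.05454962585848
30 [(231, 247)]
42 [(161, 248)]
54 [(111, 250)]
66 [(114, 252)]
78 [(117, 158), (206, 225), (240, 253)]
90 [(120, 160), (208, 213), (251, 255)]
102 [(123, 163), (210, 214), (251, 257)]
114 [(126, 165), (212, 222), (243, 258)]
126 [(129, 168), (215, 260)]
138 [(133, 170), (217, 262)]
150 [(135, 173), (219, 263)]
162 [(139, 176), (221, 265)]
174 [(141, 178), (223, 267)]
186 [(144, 181), (225, 269)]
198 [(148, 183), (228, 238)]
210 []
222 []
234 []
246 []
258 []
270 []
282 []
294 []
306 []
318 []
tip tri (array([498.11542022, 298.99365394, 219.55293662]), np.float64(1.888533070287171))
```

Call:
step_arm(
  deltas=[
    [[0,0,-10],[0,0,0],1],
    [[0,0,-20],[0,0,0],1],
    [[0,0,-20],[0,0,0],1],
    [[0,0,-20],[0,0,0],1],
    [[20,-8.5,-10],[0,0,0],1],
    [[20,-8.5,0],[0,0,0],1],
    [[20,-8.5,0],[0,0,0],1],
    [[20,-8.5,0],[0,0,0],1],
    [[20,-8.5,0],[0,0,0],1],
    [[20,-8.5,0],[0,0,0],1],
    [[20,-8.5,0],[0,0,0],1],
    [[20,-8.5,0],[0,0,0],1],
    [[20,-8.5,0],[0,0,0],1],
    [[20,-8.5,0],[0,0,0],1],
    [[20,-8.5,0],[0,0,0],1],
    [[20,-8.5,0],[0,0,0],1],
    [[20,-8.5,0],[0,0,0],1],
    [[20,-8.5,0],[0,0,0],1],
    [[19,-8,0],[0,0,0],1],
    [[0,0,0],[0,0,0],1],
  ],
)

```text
t: 1.82
tcp_pos: [495.9, 302.9, 294.1]
eef_rot: [-2.215, -2.226, -0.001]
ft_force: [-0.3, 0.7, -0.2]
gripper_width: 93.7
grip_force: 0.0
```

Run:
```python
from h import *
w=load("wrist0")
# rail edges: fit each to world lines at z=219
g=cv2.cvtColor(w["pixels"],cv2.COLOR_RGB2HSV); m=((g[:,:,1]<40)&(g[:,:,2]>130))
E={"front":[], "laneF":[], "laneB":[], "back":[]}
for v in range(120,192,3):
    x=np.where(m[v,100:300])[0]+100; r=[q for q in np.split(x,np.where(np.diff(x)>2)[0]+1) if len(q)>10]
    if len(r)==2:
        for k,u in zip(E,(r[0][0]-.5,r[0][-1]+.5,r[1][0]-.5,r[1][-1]+.5)): E[k].append(onz(w,(u,v),219)[:2])
N=[]
for k in E:
    p=np.array(E[k]); c,b=np.polyfit(p[:,1],p[:,0],1); N.append((c,b)); print(k,"slope dx/dy",c,"x at y=0",b,len(p))
yaw=-np.arctan(np.mean([c for c,b in N])); print("yaw",yaw)
ex=np.array([np.cos(yaw),np.sin(yaw)])
print("offsets along rail x:",[float((np.array(E[k]).mean(0))@ex) for k in E],"expect -37,-13,13,37/41")
print("dot",onz(w,(232.5,96.7),221))
f=snap("wrist","wrist1"); s=snap("scene","scene1"); d=snap("side","side1")
from rig import bot
st=bot.get_state(); print(st["t"],st["tcp_pos"],st["eef_rot"])
```

```text
front slope dx/dy -0.15056513089526105 x at y=0 561.2799706023292 24
laneF slope dx/dy -0.1500768209534323 x at y=0 584.6353670517888 24
laneB slope dx/dy -0.15267054327861476 x at y=0 611.8419440317884 24
back slope dx/dy -0.154104829618505 x at y=0 639.4234407122178 24
yaw 0.15070297925791099
offsets along rail x: [554.9833258156343, 578.0986760677514, 604.8659845270786, 632.0623811990687] expect -37,-13,13,37/41
dot [612.81928264  84.25479898 221.        ]
1.9667 [498.27017798 298.52564361 293.83933094] [2.22144389e+00 2.22091790e+00 7.72973878e-05]
```

View pics/wrist1.png

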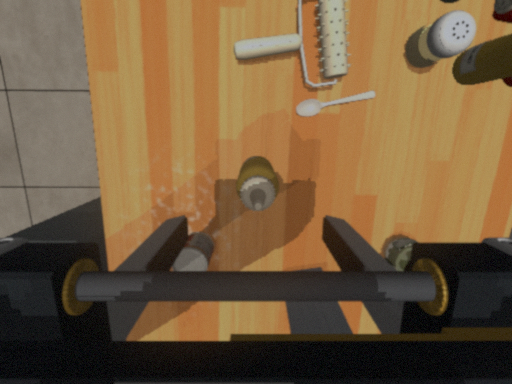

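The wrist view shows the bottle from above, nozzle tip at about (258,205), between the open fingers; tin, jar and others are well clear.

Run:
```python
from h import *
w=load("wrist1");s=load("scene1");d=load("side0")
for f,n,(x0,x1,y0,y1) in((w,"wrist",(225,295,150,220)),(load("scene0"),"scene",(190,235,232,295)),(d,"side",(260,305,258,335))):
    c=f["pixels"][y0:y1,x0:x1,::-1]; cv2.imwrite(f"pics/t_{n}.png",cv2.resize(c,(260,400),interpolation=cv2.INTER_NEAREST))
cv2.imwrite("pics/crop2.png",np.hstack([cv2.imread(f"pics/t_{n}.png") for n in("wrist","scene","side")]))
# tin and jar tops
a=load("wrist0"); print("tin",onz(a,(40,33),72),"jar",onz(a,(393,33),94), "red", onz(load("side0"),(290,132),216))
```

```text
tin [401.71335546 164.01541581  72.        ] jar [758.63081172 157.17320137  94.        ] red [ 475.21765886 -297.14717235  216.        ]
```

View pics/crop2.png

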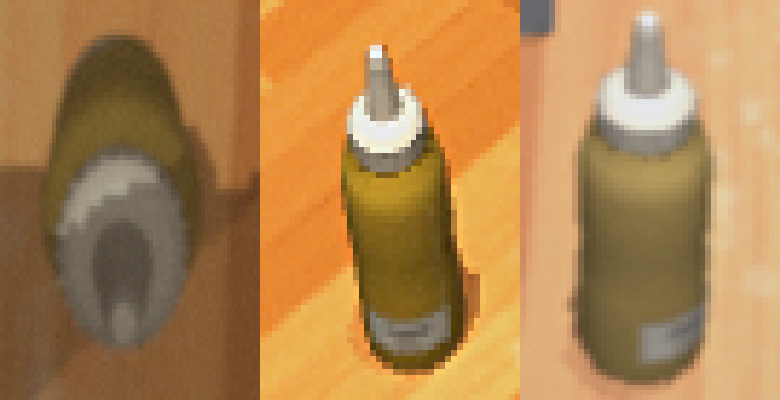

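The crops show the nozzle tip at wrist (257.6,205.7), scene (209.6,239.4), side (281.7,261).

Run:
```python
from h import *
w=load("wrist1");s=load("scene0");d=load("side0")
uw,us,ud=(257.6,205.7),(209.6,239.4),(281.7,261)
for f,u in((w,uw),(s,us),(d,ud)): print(onz(f,u,222))
print(tri(w,uw,s,us),tri(w,uw,d,ud),tri(s,us,d,ud))
# body centre: cap outline in wrist ~ ellipse centre crop (122,250)
print("cap",onz(w,(225+122/3.714-.5,150+250/5.714-.5),178))
from rig import bot; print(bot.get_state()["tcp_pos"])
```

```text
[499.35959929 300.2577728  222.        ]
[499.05920563 302.80237134 222.        ]
[498.38086788 296.6520672  222.        ]
(array([499.62542338, 301.164856  , 221.03332142]), np.float64(2.324791150123249)) (array([498.85219715, 301.87460482, 227.75083944]), np.float64(0.8844529114090378)) (array([497.53219295, 303.19751854, 226.78534492]), np.float64(3.6754703256544037))
cap [499.47043644 302.04319373 178.        ]
[498.27017798 298.52564361 293.83933094]
```

Call:
step_arm(
  deltas=[
    [[2.5,1,0],[0,0,0],1],
    [[0,0,15],[0,0,0],1],
    [[0,0,18],[0,0,0],1],
    [[0,0,18],[0,0,0],1],
    [[0,0,15],[0,0,0],1],
    [[0,0,12],[0,0,0],1],
    [[0,0,8],[0,0,0],1],
    [[0,0,0],[0,0,0],1],
    [[0,0,0],[0,0,1],0.6],
    [[0,0,0],[0,0,-1],0.4],
    [[0,0,0],[0,0,0],0.25],
    [[0,0,0],[0,0,0],0.2],
    [[0,0,0],[0,0,0],0],
    [[0,0,0],[0,0,0],0],
    [[0,0,0],[0,0,0],0],
    [[0,0,0],[0,0,0],0],
  ],
  grip_force=30,
)

```text
t: 3.3
tcp_pos: [499.0, 301.5, 207.5]
eef_rot: [2.222, 2.221, 0.0]
ft_force: [-0.1, -0.4, 0.1]
gripper_width: 43.6
grip_force: 0.0
```

Run:
```python
from rig import bot
for i in range(3):
    bot.grab_frame("wrist"); st=bot.get_state(); print(st["t"],st["tcp_pos"],st["gripper_width"],st["grip_force"],st["ft_force"])
```

```text
3.35 [498.945569   301.50455579 207.43536467] 40.15738199036336 0.0 [-0.02554642  0.50943614 -0.2687215 ]
3.4 [498.98879782 301.50569579 207.46742097] 36.125809475537274 0.0 [0.77904448 0.62938792 0.09883808]
3.45 [498.98212557 301.50527549 207.43880279] 32.10492464764374 0.0 [0.41619974 0.14621792 0.31306226]
```

Fingers close at about 80 mm/s; let them finish, then lift a little.

Call:
step_arm(
  deltas=[
    [[0,0,0],[0,0,0],0],
    [[0,0,0],[0,0,0],0],
    [[0,0,0],[0,0,0],0],
    [[0,0,0],[0,0,0],0],
    [[0,0,0],[0,0,0],0],
    [[0,0,0],[0,0,0],0],
  ],
  grip_force=30,
)

```text
t: 3.95
tcp_pos: [499.0, 301.5, 207.4]
eef_rot: [-2.221, -2.221, 0.0]
ft_force: [-1.3, -0.6, 0.2]
gripper_width: 15.0
grip_force: 30.0
```

Call:
step_arm(
  deltas=[
    [[0,0,-3],[0,0,0],0],
    [[0,0,-6],[0,0,0],0],
    [[0,0,-10],[0,0,0],0],
    [[0,0,-10],[0,0,0],0],
    [[0,0,-8],[0,0,0],0],
    [[0,0,-3],[0,0,0],0],
    [[0,0,0],[0,0,0],0],
    [[0,0,0],[0,0,0],0],
  ],
)

```text
t: 4.62
tcp_pos: [499.0, 301.5, 247.5]
eef_rot: [2.221, 2.221, 0.0]
ft_force: [-0.0, -0.4, -1.8]
gripper_width: 15.5
grip_force: 30.0
```

Run:
```python
from h import *
a=snap("side","side2")["pixels"][130:360,200:340,::-1];b=snap("scene","scene2")["pixels"][150:310,130:310,::-1]
cv2.imwrite("pics/crop3.png",np.hstack([cv2.resize(a,(365,600)),cv2.resize(b,(435,600))]))
from rig import bot
st=bot.get_state(); print(st["t"],st["tcp_pos"],st["gripper_width"],st["grip_force"],st["ft_force"])
```

```text
4.7167 [498.81675569 301.36396369 246.99592035] 15.255143207558186 29.999329447746277 [ 0.37370608 -0.45979539 -3.12610858]
```

View pics/crop3.png

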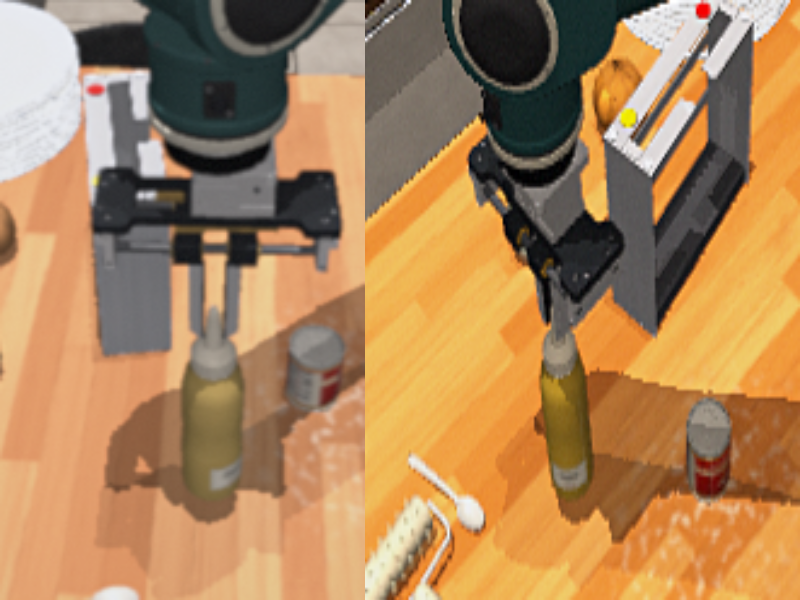

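The side and scene crops show the bottle hanging upright between the fingers; the tin is clear to the right, and the rail lies behind.

Call:
step_arm(
  deltas=[
    [[0,-2,-8],[0,0,0],0],
    [[0,-3,-14],[0,0,0],0],
    [[0,-2,-12],[0,0,0],0],
    [[-2,0,-6],[0,0,0],0],
    [[-4,0,0],[0,0,0],0],
    [[-7,0,0],[0,0,0],0],
    [[-10,0,0],[0,0,0],0],
    [[-13,0,0],[0,0,0],0],
    [[-16,0,0],[0,0,0],0],
    [[-18,0,0],[0,0,0],0],
    [[-18,0,0],[0,0,0],0],
    [[-18,0,0],[0,0,0],0],
    [[-18,0,0],[0,0,0],0],
    [[-18,0,0],[0,0,0],0],
    [[-18,0,0],[0,0,0],0],
    [[-18,0,0],[0,0,0],0],
    [[-18,0,0],[0,0,0],0],
    [[-18,0,0],[0,0,0],0],
    [[-18,0,0],[0,0,0],0],
    [[-18,0,0],[0,0,0],0],
  ],
)

```text
t: 6.38
tcp_pos: [491.4, 49.3, 287.1]
eef_rot: [-2.222, -2.22, 0.001]
ft_force: [0.1, -0.0, -2.4]
gripper_width: 15.4
grip_force: 30.0
```

Call:
step_arm(
  deltas=[
    [[-15,0,0],[0,0,0],0],
    [[-13,0,0],[0,0,0],0],
    [[-11,0,0],[0,0,0],0],
    [[-8,0,0],[0,0,0],0],
    [[-6,3,0],[0,0,0],0],
    [[-3,5,0],[0,0,0],0],
    [[0,7,0],[0,0,0],0],
    [[0,5,0],[0,0,0],0],
    [[0,3,0],[0,0,0],0],
    [[0,0,5],[0,0,0],0],
    [[0,0,9],[0,0,0],0],
    [[0,0,10],[0,0,0],0],
    [[0,0,10],[0,0,0],0],
    [[0,0,6],[0,0,0],0],
    [[0,0,0],[0,0,0],0],
    [[0,0,0],[0,0,0],0],
    [[0,0,0],[0,0,0],0],
  ],
)

```text
t: 7.8
tcp_pos: [515.2, -4.5, 247.8]
eef_rot: [2.221, 2.221, 0.0]
ft_force: [-0.4, 0.5, -1.9]
gripper_width: 15.4
grip_force: 30.0
```

Run:
```python
from h import *
from rig import bot
a=snap("side","side3")["pixels"][90:320,180:350,::-1];b=snap("scene","scene3")["pixels"][110:290,200:360,::-1]
cv2.imwrite("pics/crop4.png",np.hstack([cv2.resize(a,(400,540)),cv2.resize(b,(400,540))]))
st=bot.get_state(); print(st["t"],st["tcp_pos"],st["gripper_width"],st["grip_force"],st["ft_force"],st["torque"])
```

```text
7.9 [515.22047595  -4.49961896 247.88859203] 15.27593766577528 29.999515414237976 [ 0.04076648 -0.65992223 -1.85158479] [ 0.01514825  0.01049382 -0.02790252]
```

View pics/crop4.png

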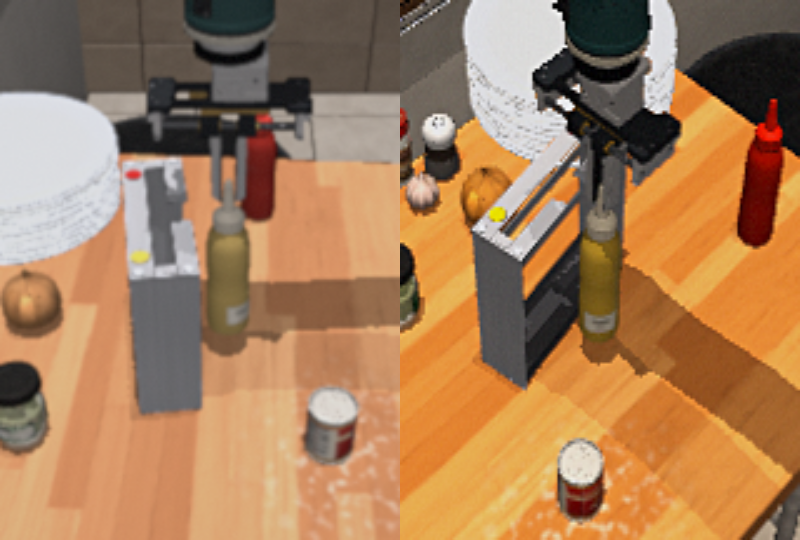

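The crops show the bottle upright in front of the rail, before the gap, with the red bottle well behind it. Now lower to ledge height and enter along the rail's x.

Call:
step_arm(
  deltas=[
    [[-4,0,3],[0,0,0],0],
    [[-5,0,5],[0,0,0],0],
    [[-3,0,4],[0,0,0],0],
    [[0,0,0],[0,0,0],0],
    [[0.3,2,0],[0,0,0],0],
    [[0.6,4,0],[0,0,0],0],
    [[0.9,6,0],[0,0,0],0],
    [[0.9,6,0],[0,0,0],0],
    [[0.9,6,0],[0,0,0],0],
    [[0.9,6,0],[0,0,0],0],
    [[0.6,4,0],[0,0,0],0],
    [[0.3,2,0],[0,0,0],0],
    [[0,0,0],[0,0,0],0],
    [[0,0,0],[0,0,0],0],
  ],
)

```text
t: 9.07
tcp_pos: [550.9, -11.1, 235.3]
eef_rot: [-2.221, -2.221, 0.0]
ft_force: [0.0, -0.6, -2.3]
gripper_width: 15.2
grip_force: 30.0
```

Run:
```python
from h import *
from rig import bot
a=snap("wrist","wrist4")["pixels"][50:320,80:360,::-1];b=snap("scene","scene4")["pixels"][130:260,220:350,::-1]
cv2.imwrite("pics/crop5.png",np.hstack([cv2.resize(a,(400,400)),cv2.resize(b,(400,400))]))
st=bot.get_state(); print(st["t"],st["tcp_pos"],st["gripper_width"],st["grip_force"],st["ft_force"],st["torque"])
```

```text
9.1667 [550.8235251  -11.15956104 235.47888405] 15.124578417889921 29.99953418970108 [ 0.6244763   0.64361119 -2.4651541 ] [-0.04012289 -0.00625494 -0.01969496]
```

View pics/crop5.png

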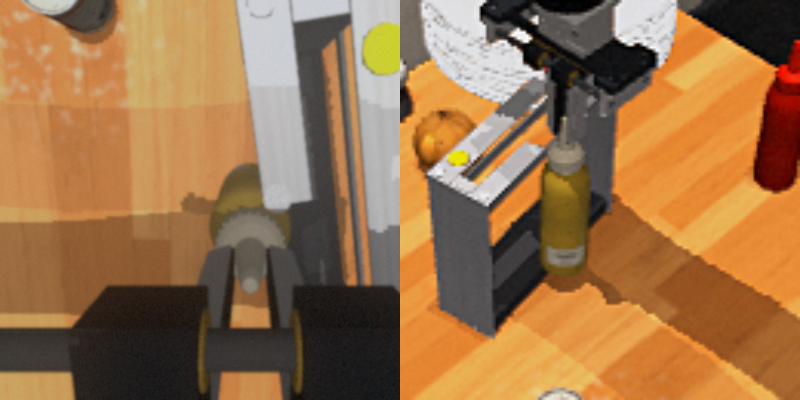

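The wrist crop shows the nozzle at crop (250,275) heading for the gap, whose near strip ends at crop (265–312,205); the body has already passed over the ledge edge without contact force.

Run:
```python
from h import *
w=load("wrist4"); o=np.array([598.9,-3.84]);ex=np.array([.9887,.1501]);ey=np.array([-.1501,.9887])
for n,u,z in(("strip end L",(80+265*.7,50+207*.675),219),("strip end R",(80+312*.7,50+204*.675),219),("tip",(80+250*.7,50+280*.675),251),("dot",(80+382*.7,50+48*.675),221)):
    p=onz(w,u,z); print(n,p,"rail",(p[:2]-o)@ex,(p[:2]-o)@ey)
```

```text
strip end L [559.39746249  13.47439697 219.        ] rail -36.457267851994466 23.048075165484043
strip end R [582.66525036  14.96898413 219.        ] rail -13.228068455368529 21.033278530293096
tip [551.98754074 -10.55438136 251.        ] rail -47.39017711235115 0.40305128778810606
dot [611.19010972  84.48190427 221.        ] rail 25.408349314107596 85.47912127763135
```

Call:
step_arm(
  deltas=[
    [[0.3,2,0],[0,0,0],0],
    [[0.6,4,0],[0,0,0],0],
    [[0.8,5,0],[0,0,0],0],
    [[0.8,5,0],[0,0,0],0],
    [[0.8,5,0],[0,0,0],0],
    [[0.8,5,0],[0,0,0],0],
    [[0.8,5,0],[0,0,0],0],
    [[0.8,5,0],[0,0,0],0],
    [[0.6,5,0],[0,0,0],0],
    [[0.6,4,0],[0,0,0],0],
    [[0.3,2,0],[0,0,0],0],
    [[0,1,0],[0,0,0],0],
    [[0,0,0],[0,0,0],0],
    [[0,0,0],[0,0,0],0],
  ],
)

```text
t: 10.33
tcp_pos: [598.9, -4.0, 235.4]
eef_rot: [-2.222, -2.221, 0.0]
ft_force: [-0.5, -0.1, -2.8]
gripper_width: 15.4
grip_force: 30.0
```

Call:
step_arm(
  deltas=[
    [[2,-0.3,0],[0,0,0],0],
    [[4,-0.6,0],[0,0,0],0],
    [[6,-0.9,0],[0,0,0],0],
    [[6,-0.9,0],[0,0,0],0],
    [[6,-0.9,0],[0,0,0],0],
    [[6,-0.9,0],[0,0,0],0],
    [[6,-0.9,0],[0,0,0],0],
    [[6,-0.9,0],[0,0,0],0],
    [[6,-0.9,0],[0,0,0],0],
    [[6,-0.9,0],[0,0,0],0],
    [[6,-0.9,0],[0,0,0],0],
    [[6,-0.9,0],[0,0,0],0],
    [[6,-0.9,0],[0,0,0],0],
    [[4,-0.6,0],[0,0,0],0],
    [[3,-0.5,0],[0,0,0],0],
    [[2,-0.3,0],[0,0,0],0],
    [[1,-0.2,0],[0,0,0],0],
    [[0,0,0],[0,0,0],0],
    [[0,0,0],[0,0,0],0],
  ],
)

```text
t: 11.92
tcp_pos: [586.6, 77.9, 235.4]
eef_rot: [2.222, 2.221, -0.0]
ft_force: [0.5, -0.5, -1.9]
gripper_width: 14.9
grip_force: 30.0
```

Run:
```python
from h import *
from rig import bot
a=snap("side","side5")["pixels"][110:290,190:310,::-1];b=snap("scene","scene5")["pixels"][130:260,210:340,::-1]
cv2.imwrite("pics/crop6.png",np.hstack([cv2.resize(a,(350,525)),cv2.resize(b,(450,525))]))
st=bot.get_state(); print(st["t"],st["tcp_pos"],st["gripper_width"],st["grip_force"],st["ft_force"],st["torque"])
```

```text
12.0167 [586.61948231  77.78781973 235.42434997] 15.239203601094536 29.99950021505356 [ 0.45090444  0.70662523 -1.76876742] [-0.03175001  0.02674887 -0.0014381 ]
```

View pics/crop6.png

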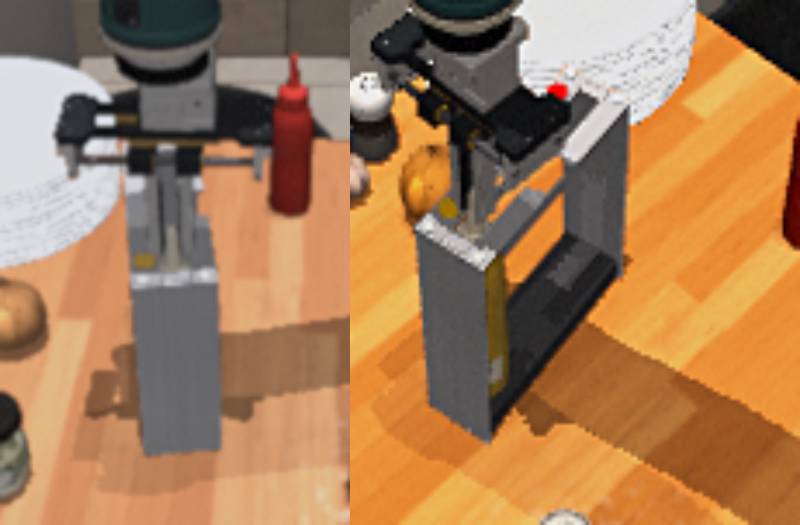

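The crops show the bottle under the strips at the yellow-dot end, its nozzle up through the lane beside the dot. Now set it down.

Call:
step_arm(
  deltas=[
    [[0,0,1],[0,0,0],0],
    [[0,0,1],[0,0,0],0],
    [[0,0,1],[0,0,0],0],
    [[0,0,0.7],[0,0,0],0],
    [[0,0,0],[0,0,0],0],
    [[0,0,0],[0,0,0],0],
  ],
)

```text
t: 12.52
tcp_pos: [586.6, 78.1, 231.7]
eef_rot: [-2.221, -2.221, 0.0]
ft_force: [-0.4, 0.4, -1.6]
gripper_width: 15.4
grip_force: 30.0
```

```bash
python3 -c "
from rig import bot
st=bot.get_state(); print(st['t'],st['tcp_pos'],st['ft_force'],st['torque'])"
```

```text
12.5167 [586.56643701  78.08814256 231.67225051] [-0.40811778  0.35724155 -1.55153464] [ 0.00847874 -0.03580772  0.00885177]
```

Call:
step_arm(
  deltas=[
    [[0,0,0.4],[0,0,0],0],
    [[0,0,0],[0,0,0],0],
    [[0,0,0],[0,0,0],0],
  ],
)

```text
t: 12.77
tcp_pos: [586.6, 78.1, 231.4]
eef_rot: [2.221, 2.221, 0.0]
ft_force: [-0.9, 0.5, -0.6]
gripper_width: 15.4
grip_force: 30.0
```

Call:
step_arm(
  deltas=[
    [[0,0,0.4],[0,0,0],0],
    [[0,0,0],[0,0,0],0],
    [[0,0,0],[0,0,0],0],
  ],
)

```text
t: 13.02
tcp_pos: [586.8, 78.1, 231.4]
eef_rot: [2.221, 2.221, 0.001]
ft_force: [-0.6, -0.2, 5.5]
gripper_width: 15.3
grip_force: 30.0
```

The upward force shows contact with the ledge. Release and rise.

Call:
step_arm(
  deltas=[
    [[0,0,0],[0,0,0],0],
    [[0,0,0],[0,0,0],0.3],
    [[0,0,0],[0,0,0],0.5],
    [[0,0,0],[0,0,0],0.5],
    [[0,0,0],[0,0,0],0.5],
    [[0,0,0],[0,0,0],0.5],
    [[0,0,0],[0,0,0],0.5],
    [[0,0,-5],[0,0,0],0.5],
    [[0,0,-15],[0,0,0],0.5],
    [[0,0,-20],[0,0,0],0.5],
    [[0,0,-20],[0,0,0],0.5],
    [[0,0,-20],[0,0,0],0.5],
    [[-20,0,-20],[0,0,0],0.5],
    [[-25,0,-10],[0,0,0],0.5],
    [[-25,0,0],[0,0,0],0.5],
    [[-15,0,0],[0,0,0],0.5],
    [[0,0,0],[0,0,0],0.5],
    [[0,0,0],[0,0,0],0.5],
  ],
  grip_force=5,
)

```text
t: 14.52
tcp_pos: [586.6, -7.3, 341.3]
eef_rot: [2.223, 2.22, 0.0]
ft_force: [0.3, 0.4, -0.0]
gripper_width: 46.9
grip_force: 0.0
```

Run:
```python
from h import *
from rig import bot
w=snap("wrist","wrist6");s=snap("scene","scene6")
cv2.imwrite("pics/crop7.png",np.hstack([cv2.resize(w["pixels"][0:300,80:380,::-1],(400,400)),cv2.resize(s["pixels"][130:260,210:340,::-1],(400,400))]))
st=bot.get_state(); print(st["t"],st["tcp_pos"],st["gripper_width"],st["grip_force"],st["ft_force"])
print("expected tip/dot px wrist",proj(w,[[586.7,78.1,247],[613,84,221]]))
```

```text
14.6167 [586.59684101  -5.78040151 340.98905999] 47.10721848210907 0.0 [-0.89805321  0.20296858 -0.34979606]
expected tip/dot px wrist [[253.94551881 108.56578973]
 [279.67916244 104.52308941]]
```

View pics/crop7.png

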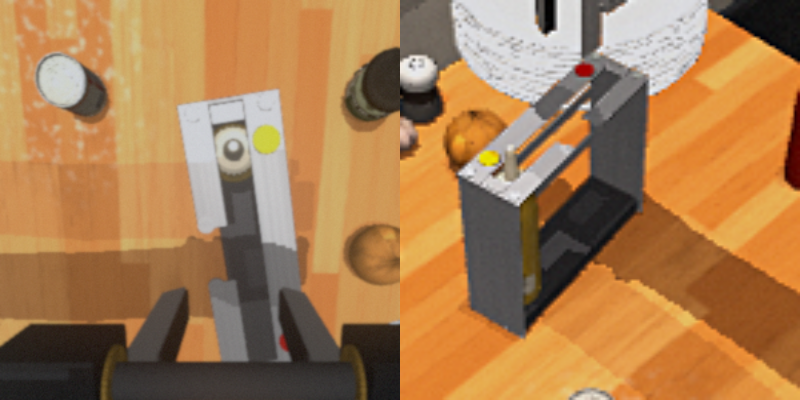

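The wrist crop shows the nozzle at (233,148), concentric with its cap and level with the dot at (266,138). The scene crop shows the bottle upright on the ledge with the arm clear, so I am handing it in.

```bash
python3 -c "
from rig import bot
print(bot.close_job())"
```

```text
the job is handed in; nothing more can be done
None
```

The yellow oil bottle stands upright on the rail's ledge at the yellow-dot end, released and with the arm clear; I handed the job in at about 14.6 s, with no verdict returned.

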